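# Sweep the fixture clear and hold the angle gauge on its mark

### The job

So that nothing fouls the gauge, sweep the three brass chips off the fixture plate with the scraper block, never touching them with the fingers, then stand the scraper back upright on the bench and let it go. Then take the angle gauge, rest the middle of its foot squarely across the middle of the fixture's round ridge, keep it pressed there and rock it until its swinging pointer has settled on the middle of the red mark. Finish while still holding it like that, foot on the ridge, with the circuit board, the mouse and the mug left alone throughout.

Things in the scene. Friction and masses are not known exactly. Their poses are not given: they have to be found in the camera images.
- stud: Fixture bolted to the bench: a bare aluminium plate 80 (x) x 220 (y) x 25 mm high, origin under its centre, z up. A low ridge crosses its middle along x. The chips lie on its +y half, 60 to 95 mm from the middle.
- ridge_top (a point): Middle of the crown line of the fixture's ridge (57 mm above the bench, 32 mm above the plate). The ridge is a blue web 20 mm thick (y) and 60 mm long (x), topped by a half-round steel bar of radius 10 mm lying along the fixture's x. Its axes are the fixture's.
- ridge: The ridge itself (blue web and steel half-round bar, see ridge_top); origin at the centre of the plate's top face, 32 mm below the crown; axes as the fixture's.
- chip0: Brass offcut chip 14 x 11 x 8 mm, 10 g, lying loose on the plate; origin at the centre of its underside.
- chip1: Brass offcut chip 14 x 11 x 8 mm, 10 g, lying loose on the plate; origin at the centre of its underside.
- chip2: Brass offcut chip 14 x 11 x 8 mm, 10 g, lying loose on the plate; origin at the centre of its underside.
- scraper: Scraper block upright on the bench, 0.12 to 0.25 kg: black base 90 (x) x 30 (y) x 22 mm high, orange handle 40 (x) x 24 (y) mm above it up to 82 mm. Origin: centre of its underside, z up. Grip the handle across its 24 mm (along y), about 60 mm up so that the fingers pass over the ridge; its long face then pushes along y.
- gauge: Pendulum angle gauge on the bench, 0.3 to 0.5 kg: dark foot 40 (x) x 120 (y) x 14 mm; upright blue dial disc, diameter 120, 18 thick, centre 70 mm and top 130 mm above the underside, white face to +x; black handle 24 (x) x 30 (y) mm, 127 to 185 mm up. Origin: centre of the foot's flat underside, z up. Its x must lie along the fixture's x.
- gauge_handle (a point): Grip point in the gauge's handle, 163 mm above the foot's underside; grip across the 30 mm (along the gauge's y).
- pointer (a joint): Black pointer hanging freely from the dial's centre like a pendulum (natural swing about 0.3 s, lightly damped, still after about 1 s). 0 when the gauge stands level; angle in the dial, growing towards the gauge's +y. Rolling the gauge by an angle about its own +x brings the pointer to minus that angle.
- index (a joint): Red mark tab 8 mm wide and 17 mm long near the lower rim of the dial, clamped too stiffly to be shifted. Its angle is measured as the pointer's (growing to the gauge's +y, 0 = straight down from the dial's centre); it stands between 0.14 and 0.30, so the gauge must be rolled by minus its value.
- pointer_tip (a point): Tip of the pointer, 47 mm from the dial's centre, on the face.
- index_mark (a point): Middle of the red mark, 47 mm from the dial's centre, on the face; the tip lies here when the pointer is on the mark.
- board: Bystander: green circuit board 75 x 100 mm on short standoffs, 12 mm high; origin under its centre.
- mouse: Bystander: black computer mouse 105 x 60 x 32 mm; origin under its centre.
- mug: Bystander: white mug, 80 mm diameter, 90 mm high, handle to its +y; origin under its centre.
Not all that is in view belongs to the job. What is shaped like the scraper but pink or purple is not meant.

How it is judged:
By the outcome, as a careful person would: the job done as asked, in the order asked, and still so for the second after the job is handed in, while the arm keeps its last pose, push and grip.
It also fails if it takes over 72 s, if anything falls off the work surface, if the arm or the gripper's body presses on something with over 40 N, if the wrist force passes 120 N, or if a joint passes its speed limit or range.

### The arm

A 6-joint arm with a two-finger parallel gripper is mounted at the origin on the work surface. World frame = base frame: x ahead of the robot, y to its left, z up, the work surface at z = 0. Lengths are in m, angles in rad, forces in N, time in s.
With the tool pointing down it reaches from about 0.35 to 0.975 m from the base axis. Payload 4.9 kg.
Tool frame: the origin (TCP) lies on the front face of the gripper's body, between the roots of the fingers; the fingertips stand ctrl.tip_extent ahead of it and the grasp point (between the pads) lies 54 mm ahead of it (ctrl.tip_extent is the distance from the TCP to the fingertips, in m); z points along the fingers, y is the line along which they close (so a half turn about z gives the same grasp; the last joint's range is limited). The gripper opens to 85 mm and grips with 20 to 120 N. Pads are 22 mm wide; open, the fingers measure 114 mm over their backs; the gripper's body (76 mm by 85 mm) begins 54 mm behind the grasp point. The pads swing forward as they close: fully open they stand 13 mm farther back than shut.
Start: joints at [1.186, 0.053, 1.613, -0, 1.476, -0.119], TCP at [0.164, 0.603, 0.304] pointing down, gripper open.
Joint ranges: [-3.01, 3.01], [-1.01, 2.22], [0.06, 2.58], [-1.02, 4.17], [0.09, 2.62], [-3.14, 3.14]. Speed limits (rad/s): [2.57, 2.57, 3.14, 3.14, 3.14, 3.14].

### API

Orientations are given as a rotation vector (axis times angle).
In Python, from station import ctrl gives the robot as it stands.
- The arm moves only by the tool apply_moves, never from a script. Its argument "rows" is one flat list of numbers, 6 for each row, row after row: the shift along the tool's x, y, z normalised to -1 to 1, where 1 is 0.6 m, then the turn, a rotation vector about the tool's x, y, z normalised to -1 to 1, where 1 is 90 degrees. A call has 1 to 20 rows; each row is the pose to reach, as a shift and turn from the pose commanded when the call began, along the tool's axes at that moment; what a row does not reach only later rows make up. A row lasts 1/10 s, in which the tool goes at most 50 mm and 8.59 degrees, less where a joint would pass 70% of its speed; a pose out of reach is approached as far as the arm can. A call with a number of a shift or a turn outside -1 to 1 is refused whole. A call with a gripper value outside its range is refused whole. "grip" is the opening, from 0 (shut) to 1 (fully open), set as the call begins (left out, the last holds). The fingers move at their own pace and stop on an object; "grip_force" is the grip in N (left out, the last holds). Time passes only in rows, so rows that repeat a pose let the fingers close. It gives the time, the measured TCP pose, the force, the opening and the grip force at its end, in the units of the state.
- ctrl.get_obs(): the state, without advancing time (a new reading comes with each control period).
- ctrl.get_image(name): name is "side" or "top" or "wrist"; returns (picture, depth): 420x560x3 uint8, blue, green, red; 420x560 float32, m along the optical axis (not along the pixel's ray), 0 where there is no reading.
- ctrl.camera_model(name): a dict with "mtx" (3x3 intrinsics, pixels), "k1" (the pictures are not rectified: a ray, as slopes to the right and down, at radius r is drawn at 1 + k1 r^2 times it, then the intrinsics apply), "R" (3x3) and "t" (3): a world point X has camera coordinates R X + t; the wrist camera has in their place "tool_from_camera" (4x4, takes a point from camera to tool coordinates, whose origin is the TCP and whose axes are the flange's). Camera axes: x right, y down, z forward; pixel columns grow to the right and rows downward; lengths in m; the calibration is good to about 2 mm. A picture is of the moment at which its call begins: read the wrist's pose just before it. camera_model takes no time and is no camera call.
- ctrl.finish_job(): hands the job in; it is judged then, once.
The state is a dict: "t": time; "q": joint angles; "dq": joint speeds; "effort": joint torques, N m; "tool_pos": TCP position; "tool_rot": TCP orientation; "contact_force": force on the tool from outside, world axes, zero at the start; "wrist_torque": the same for the moment, N m; "opening": finger opening in m; "grip_force": force on a finger pad.
Only numpy, scipy, OpenCV 4.12 (cv2) and the standard library are available. Lean on these libraries where they do the work, as an engineer would, in place of code of your own. Each camera call takes 0.05 s, during which the arm holds its last target. There are 200 camera calls.

## Working session

There is one attempt and no reset: what is moved stays moved. The work goes in short steps, Python scripts to look and compute and a tool call to move; the robot and the scene stay as the last step left them, time stands still between calls to the robot, and variables do not carry over. Pictures are saved under pics/ and viewed, at most 10 in all, crops included, and the job is handed in when it is done.

Besides the shell and the picture viewer there is one more tool, called in YAML: its name, and indented under it one key for each argument. apply_moves: Moves the arm, as the interface text tells. Its arguments: {"type":"object","properties":{"rows":{"type":"array","items":{"type":"number"}},"grip":{"type":"number"},"grip_force":{"type":"number"}},"required":["rows"]}

```bash
ls; mkdir -p pics; cat > h.py <<'E'
import numpy as np, cv2
from scipy.spatial.transform import Rotation as R
from station import ctrl
def cam(n,o=None):
    m=ctrl.camera_model(n)
    if n=='wrist':
        T=np.array(m['tool_from_camera']); W=np.eye(4); W[:3,:3]=R.from_rotvec(o['tool_rot']).as_matrix(); W[:3,3]=o['tool_pos']; M=W@T
        Rc,c=M[:3,:3],M[:3,3]
    else:
        Rc=np.array(m['R']).T; c=-Rc@np.array(m['t'])
    return np.array(m['mtx']),m['k1'],Rc,c
def rays(C,px):
    K,k1,Rc,c=C; px=np.atleast_2d(px).astype(float)
    d=np.c_[(px[:,0]-K[0,2])/K[0,0],(px[:,1]-K[1,2])/K[1,1]]; u=d.copy()
    for _ in range(20): u=d/(1+k1*(u**2).sum(1,keepdims=True))
    return np.c_[u,np.ones(len(u))]@Rc.T
def onz(C,px,z):
    r=rays(C,px); return C[3]+r*((z-C[3][2])/r[:,2])[:,None]
def cloud(C,dep):
    v,u=np.mgrid[:dep.shape[0],:dep.shape[1]]
    P=C[3]+rays(C,np.c_[u.ravel(),v.ravel()])*dep.ravel()[:,None]
    P[dep.ravel()==0]=np.nan
    return P.reshape(*dep.shape,3)
def proj(C,X):
    K,k1,Rc,c=C; p=(np.atleast_2d(X)-c)@Rc; s=p[:,:2]/p[:,2:]; s=s*(1+k1*(s**2).sum(1,keepdims=True))
    return s*[K[0,0],K[1,1]]+K[:2,2]
def look(n):
    o=ctrl.get_obs(); C=cam(n,o); im,d=ctrl.get_image(n); return np.array(im),np.array(d),C,o
def rel(o,pos=None,rot=None):
    """row numbers for target tool pos / rotation matrix"""
    R0=R.from_rotvec(o['tool_rot']); a=R0.inv().apply(np.array(pos)-o['tool_pos'])/0.6
    b=(R0.inv()*R.from_matrix(rot)).as_rotvec()/(np.pi/2) if rot is not None else np.zeros(3)
    return np.round(np.r_[a,b],4)
E
python3 - <<'E'
from h import *
o=ctrl.get_obs(); print(o, ctrl.tip_extent)
out=[]
for n in('top','side'):
    im,d,C,o=look(n); np.savez(n+'.npz',im=im,d=d); cv2.imwrite(f'pics/{n}0.png',im); print(n,C[3],C[2][:,2])
E
```

```text
pics
{'t': 0.0, 'q': array([ 1.18599627e+00,  5.33548605e-02,  1.61424910e+00, -3.64472819e-05,
        1.47600042e+00, -1.18984654e-01]), 'dq': array([ 0.00058573, -0.00149847,  0.00036041,  0.0007315 , -0.00034495,
        0.0003844 ]), 'effort': array([-1.75997920e-03, -3.93678439e+01, -3.70177102e+01, -8.49719117e-05,
        7.02552090e-03, -1.70746421e-05]), 'tool_pos': array([0.16400893, 0.60262067, 0.30269093]), 'tool_rot': array([-4.16246249e-01, -3.11342329e+00,  3.07404515e-03]), 'contact_force': array([-0.26504794,  0.52982665, -1.00926262]), 'wrist_torque': array([0.02499135, 0.01457329, 0.03438157]), 'grip_force': 0.0, 'opening': 0.08546558959620357} 0.0726
top [0.48276339 0.05605005 1.25553537] [ 0.08779702  0.01190055 -0.9960673 ]
side [0.45305926 0.88356846 0.86564335] [ 0.11589968 -0.72939556 -0.67420278]
```

View pics/top0.png

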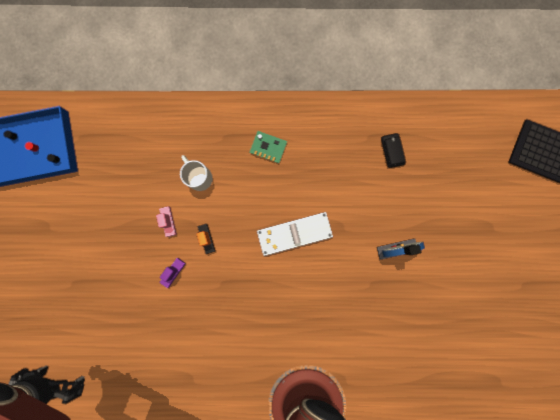

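View pics/side0.png

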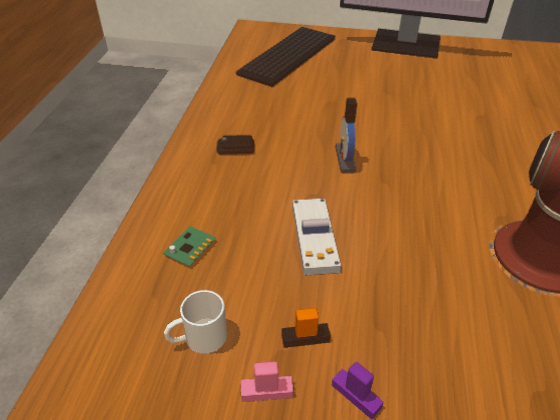

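Top view: fixture at (295,234) with its chips at about (268,240), scraper at (205,238), gauge at (400,250), mug (194,174), board (268,147), mouse (393,150). Image up is +x and left is +y. The side view shows the same objects; the pink and purple ones are decoys.

```bash
python3 - <<'E'
from h import *
def rect(P):
    c,s,a=cv2.minAreaRect(P[:,:2].astype(np.float32)*1000); b=cv2.boxPoints((c,s,a)); e=[b[1]-b[0],b[2]-b[1]]
    l=max(e,key=np.linalg.norm); return np.round(c,1),np.round(s,1),'long dir deg',round(np.degrees(np.arctan2(l[1],l[0]))%180,1)
for n in('top','side'):
    z=np.load(n+'.npz'); im,d=z['im'],z['d']; C=cam(n); P=cloud(C,d); hsv=cv2.cvtColor(im,cv2.COLOR_BGR2HSV).astype(int); H,S,V=[hsv[...,i] for i in range(3)]
    v,u=np.mgrid[:420,:560]
    if n=='top': B=dict(plate=(250,205,340,262),scr=(192,220,222,260),gau=(370,230,432,268),mug=(175,150,215,196),board=(245,128,292,168),mouse=(375,128,412,172))
    else: B=dict(plate=(285,190,345,278),scr=(275,300,335,352),gau=(325,90,365,178))
    def box(k): b=B[k]; return (u>=b[0])&(u<=b[2])&(v>=b[1])&(v<=b[3])
    pz=P[...,2]
    for k in B:
        m=box(k)&(pz>0.006); Q=P[m]; print(n,k,m.sum(),rect(Q),'zmax',np.nanpercentile(Q[:,2],[50,98]).round(4))
    m=box('plate')&(abs(pz-.025)<.004); print('  platetop',rect(P[m]))
    m=box('plate')&(pz>.045); print('  ridge',m.sum(),rect(P[m]),P[m].mean(0).round(4))
    m=box('plate')&(S>140)&(V>120)&(H>12)&(H<32)&(pz>.022); nn,L,st,ce=cv2.connectedComponentsWithStats(m.astype(np.uint8))
    for i in range(1,nn):
        if st[i,4]>5: print('  chip',st[i,4],ce[i].round(1),onz(C,ce[i],.030).round(4))
    m=box('scr')&(pz>.07); print('  scrtop',m.sum(),rect(P[m]),P[m].mean(0).round(4))
    m=box('scr')&(S>150)&(V>170)&(H<22)&(pz>.074); print('  orange',m.sum(),rect(P[m]))
    m=box('scr')&(pz>.008)&(pz<.03); print('  scrbase',m.sum(),rect(P[m]))
    m=box('gau')&(pz>.15); print('  ghandle',m.sum(),rect(P[m]),P[m].mean(0).round(4))
    m=box('gau')&(pz>.006)&(pz<.02); print('  gfoot',m.sum(),rect(P[m]))
    m=box('gau')&(pz>.03)&(pz<.12); 
    if m.sum()>5: print('  gdial',m.sum(),rect(P[m]))
E
```

```text
top plate 1895 (array([505.6,  28.5]), array([267.5, 175.5]), 'long dir deg', np.float32(86.7)) zmax [0.0252 0.0574]
top scr 360 (array([494.5, 302.2]), array([118.3,  59.5]), 'long dir deg', np.float32(6.6)) zmax [0.0243 0.0836]
top gau 638 (array([ 468.7, -290.2]), array([100.6, 180.1]), 'long dir deg', np.float32(96.3)) zmax [0.0976 0.1873]
top mug 619 (array([693.7, 336.5]), array([148.7,  81.7]), 'long dir deg', np.float32(16.9)) zmax [0.0514 0.0931]
top board 744 (array([785.4, 117. ]), array([142.8, 109.3]), 'long dir deg', np.float32(75.0)) zmax [0.0124 0.0223]
top mouse 639 (array([ 774.1, -273.3]), array([104.7, 111.1]), 'long dir deg', np.float32(101.8)) zmax [0.0298 0.0361]
  platetop (array([512.4,  34.8]), array([ 80., 220.]), 'long dir deg', np.float32(105.3))
  ridge 134 (array([512.4,  35. ]), array([59.5, 19.6]), 'long dir deg', np.float32(15.1)) [0.5123 0.035  0.0549]
  scrtop 118 (array([496.8, 306.8]), array([39.8, 23.4]), 'long dir deg', np.float32(19.2)) [0.497  0.3061 0.0801]
  orange 99 (array([497.1, 307.6]), array([38.2, 22.4]), 'long dir deg', np.float32(1
[... 1027 characters left out ...]
27 [308.6 253.1] [[0.517  0.1158 0.03  ]]
  chip 25 [320.4 255.8] [[0.4907 0.119  0.03  ]]
  scrtop 302 (array([496.6, 312.2]), array([41.7, 25.2]), 'long dir deg', np.float32(17.3)) [0.4967 0.3145 0.0794]
  orange 235 (array([496.2, 312.2]), array([40.7, 25.2]), 'long dir deg', np.float32(16.5))
  scrbase 629 (array([496.7, 312.1]), array([91.4, 33.1]), 'long dir deg', np.float32(18.3))
  ghandle 189 (array([ 466.1, -277.3]), array([24.8, 41.6]), 'long dir deg', np.float32(103.7)) [ 0.4659 -0.2682  0.1727]
  gfoot 246 (array([ 465.3, -274.9]), array([ 41., 126.]), 'long dir deg', np.float32(102.4))
  gdial 465 (array([ 471., -273.]), array([ 20.9, 122. ]), 'long dir deg', np.float32(110.6))
```

```bash
cat >> h.py <<'E'
def down(yang,roll=0.):
    """tool down, tool y at world angle yang deg; roll (rad) about world axis x' = yang-90"""
    a=np.radians(yang); y=np.array([np.cos(a),np.sin(a),0]); z=np.array([0,0,-1.]); M=np.c_[np.cross(y,z),y,z]
    ax=np.array([np.sin(a),-np.cos(a),0]); return R.from_rotvec(ax*roll).as_matrix()@M
E
python3 - <<'E'
from h import *
o=ctrl.get_obs(); print(np.array(ctrl.camera_model('wrist')['tool_from_camera']).round(3)); print(rel(o,[.497,.309,.27],down(107)))
E
```

```text
[[-0.    -0.966 -0.259  0.065]
 [ 1.    -0.001  0.001  0.   ]
 [-0.001 -0.259  0.966 -0.069]
 [ 0.     0.     0.     1.   ]]
[-6.641e-01 -3.263e-01  5.510e-02 -1.100e-03 -5.000e-04 -3.581e-01]
```

apply_moves:
  rows: [-0.664, -0.3263, 0.055, 0, 0, -0.358, -0.664, -0.3263, 0.055, 0, 0, -0.358, -0.664, -0.3263, 0.055, 0, 0, -0.358, -0.664, -0.3263, 0.055, 0, 0, -0.358, -0.664, -0.3263, 0.055, 0, 0, -0.358, -0.664, -0.3263, 0.055, 0, 0, -0.358, -0.664, -0.3263, 0.055, 0, 0, -0.358, -0.664, -0.3263, 0.055, 0, 0, -0.358, -0.664, -0.3263, 0.055, 0, 0, -0.358, -0.664, -0.3263, 0.055, 0, 0, -0.358, -0.664, -0.3263, 0.055, 0, 0, -0.358, -0.664, -0.3263, 0.055, 0, 0, -0.358, -0.664, -0.3263, 0.055, 0, 0, -0.358]
  grip: 1

```text
t: 1.4
tool_pos: [0.4961, 0.3106, 0.2709]
tool_rot: [0.467, -3.106, -0.0]
contact_force: [0.5, 0.3, 1.1]
opening: 0.0855
grip_force: 0.0
```

```bash
python3 - <<'E'
from h import *
im,d,C,o=look('wrist'); cv2.imwrite('pics/w1.png',im); P=cloud(C,d); print(o['t'],o['tool_pos'],o['tool_rot'],o['q'].round(2))
hsv=cv2.cvtColor(im,cv2.COLOR_BGR2HSV).astype(int); H,S,V=[hsv[...,i] for i in range(3)]
def rect(P):
    c,s,a=cv2.minAreaRect(P[:,:2].astype(np.float32)*1000); b=cv2.boxPoints((c,s,a)); e=[b[1]-b[0],b[2]-b[1]]
    l=max(e,key=np.linalg.norm); return np.round(c,1),np.round(s,1),round(float(np.degrees(np.arctan2(l[1],l[0]))%180),1)
near=np.linalg.norm(P[...,:2]-[.497,.309],axis=2)<.06
for lo,hi in((.078,.086),(.017,.027)):
    m=near&(P[...,2]>lo)&(P[...,2]<hi); print(m.sum(),rect(P[m]),np.median(P[m][:,2]))
E
```

```text
1.4 [0.49613465 0.31057034 0.27092719] [ 4.67129911e-01 -3.10646093e+00 -3.54350869e-04] [ 0.43 -0.02  1.74  0.    1.42 -1.44]
1547 (array([497.1, 310.5]), array([38.7, 22.8]), 18.0) 0.07978635833231312
1473 (array([497.4, 310.3]), array([89.8, 29.7]), 17.7) 0.020973066308115018
```

View pics/w1.png

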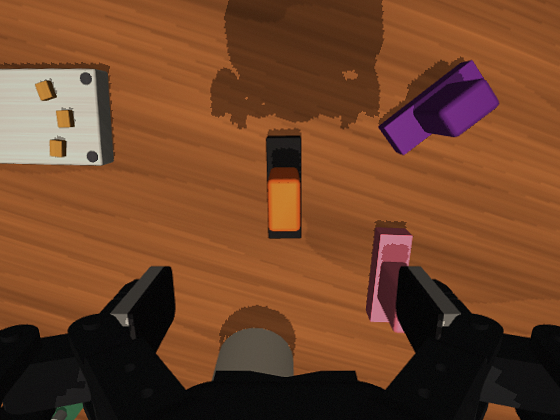

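```bash
python3 - <<'E'
from h import *
o=ctrl.get_obs(); print(rel(o,[.4972,.3104,.114],down(107.8)))
E
```

```text
[-1.600e-03 -9.000e-04  2.616e-01  1.000e-04  0.000e+00 -7.600e-03]
```

apply_moves:
  rows: [-0.0016, -0.0009, 0.06, 0, 0, -0.0076, -0.0016, -0.0009, 0.12, 0, 0, -0.0076, -0.0016, -0.0009, 0.18, 0, 0, -0.0076, -0.0016, -0.0009, 0.225, 0, 0, -0.0076, -0.0016, -0.0009, 0.25, 0, 0, -0.0076, -0.0016, -0.0009, 0.2616, 0, 0, -0.0076, -0.0016, -0.0009, 0.2616, 0, 0, -0.0076, -0.0016, -0.0009, 0.2616, 0, 0, -0.0076]

```text
t: 2.25
tool_pos: [0.4991, 0.3099, 0.1157]
tool_rot: [-0.483, 3.102, 0.001]
contact_force: [-0.2, -0.1, 0.2]
opening: 0.0856
grip_force: 0.0
```

apply_moves:
  rows: [0, 0, 0, 0, 0, 0, 0, 0, 0, 0, 0, 0, 0, 0, 0, 0, 0, 0, 0, 0, 0, 0, 0, 0, 0, 0, 0, 0, 0, 0, 0, 0, 0, 0, 0, 0, 0, 0, 0, 0, 0, 0, 0, 0, 0, 0, 0, 0]
  grip: 0
  grip_force: 50

```text
t: 3.05
tool_pos: [0.4984, 0.3093, 0.1143]
tool_rot: [-0.483, 3.104, -0.0]
contact_force: [-1.0, -1.3, 3.4]
opening: 0.0235
grip_force: 51.6
```

```bash
cat >> h.py <<'E'
FC=np.array([.5127,.0368]); FY=15.3
def fx(x,y): a=np.radians(FY); return FC+np.array([x*np.cos(a)-y*np.sin(a),x*np.sin(a)+y*np.cos(a)])
E
python3 - <<'E'
from h import *
o=ctrl.get_obs(); print(fx(0,.034)); print(rel(o,[*fx(0,.034),.25],down(105.3)), rel(o,[*o['tool_pos'][:2],.25]))
E
```

```text
[0.50372832 0.06959495]
[ 1.128e-01 -3.834e-01 -2.262e-01 -0.000e+00  2.000e-04  2.640e-02] [-1.000e-04 -0.000e+00 -2.262e-01  0.000e+00  0.000e+00  0.000e+00]
```

apply_moves:
  rows: [0, 0, -0.03, 0, 0, 0, 0, 0, -0.1, 0, 0, 0, 0, 0, -0.17, 0, 0, 0, 0.02, -0.06, -0.226, 0, 0, 0, 0.04, -0.12, -0.226, 0, 0, 0.026, 0.06, -0.18, -0.226, 0, 0, 0.026, 0.08, -0.25, -0.226, 0, 0, 0.026, 0.1, -0.31, -0.226, 0, 0, 0.026, 0.1128, -0.36, -0.226, 0, 0, 0.026, 0.1128, -0.3834, -0.226, 0, 0, 0.026, 0.1128, -0.3834, -0.226, 0, 0, 0.026, 0.1128, -0.3834, -0.226, 0, 0, 0.026, 0.1128, -0.3834, -0.226, 0, 0, 0.026]

```text
t: 4.35
tool_pos: [0.5034, 0.0706, 0.2492]
tool_rot: [0.421, -3.113, -0.001]
contact_force: [1.0, 0.1, -2.1]
opening: 0.0236
grip_force: 50.9
```

```bash
python3 - <<'E'
from h import *
im,d,C,o=look('wrist'); cv2.imwrite('pics/w2.png',im); np.savez('w2.npz',im=im,d=d); P=cloud(C,d); print(o['t'],o['tool_pos'],o['tool_rot'],o['grip_force'],o['opening'])
hsv=cv2.cvtColor(im,cv2.COLOR_BGR2HSV).astype(int); H,S,V=[hsv[...,i] for i in range(3)]
a=np.radians(FY); e=np.array([[np.cos(a),np.sin(a)],[-np.sin(a),np.cos(a)]])
F=(P[...,:2]-FC)@e.T*1000; z=P[...,2]*1000
m=(abs(z-25)<4)&(abs(F[...,0])<60)&(abs(F[...,1])<130); print('plate',m.sum(),np.percentile(F[m],[.5,99.5],axis=0),np.median(z[m]))
for yy in(-90,-50,50,90):
    k=m&(abs(F[...,1]-yy)<8); 
    if k.sum()>20: print(yy,np.percentile(F[k][:,0],[1,99]))
m=(z>45)&(z<62)&(abs(F[...,0])<40)&(abs(F[...,1])<30); print('ridge',m.sum(),np.percentile(F[m],[1,99],axis=0) if m.sum() else '',np.median(z[m]))
m=(S>140)&(V>110)&(H>10)&(H<32)&(z>25)&(z<42)&(abs(F[...,0])<60)&(F[...,1]>20)&(F[...,1]<130)
nn,L,st,ce=cv2.connectedComponentsWithStats(m.astype(np.uint8))
for i in range(1,nn):
    if st[i,4]>15: print('chip',st[i,4],ce[i].round(),F[L==i].min(0).round(1),F[L==i].max(0).round(1),z[L==i].max())
m=(z>95)&(z<180)&(np.linalg.norm(P[...,:2]-o['tool_pos'][:2],axis=2)<.07)
print('scr low',np.sort(z[m])[:5] if m.sum() else '')
E
```

```text
4.35 [0.50343729 0.0706171  0.24916268] [ 4.21287764e-01 -3.11256640e+00 -9.65632595e-04] 50.90528190135956 0.02360168386271806
plate 16831 [[ -38.87412358 -107.96879917]
 [  39.86789786  109.15487348]] 23.93018724858892
-90 [-38.51879634  39.3193699 ]
-50 [-38.15239874  39.1282388 ]
50 [-38.8586509  -34.10803821]
90 [-38.86871393  40.03652952]
ridge 2204 [[-29.19264549  -8.68068006]
 [ 30.32102064  10.70060461]] 54.503508404459524
chip 231 [329. 169.] [-28.4  63.1] [-13.4  75.8] 33.84976757150099
chip 228 [346. 198.] [-5.2 78.7] [ 8.5 89.1] 33.78387147835377
chip 205 [334. 227.] [19.1 69.3] [32.4 80.3] 33.46759427874812
scr low [134.96130992 135.48625232 135.56187356 135.60649364 135.6375809 ]
```

View pics/w2.png

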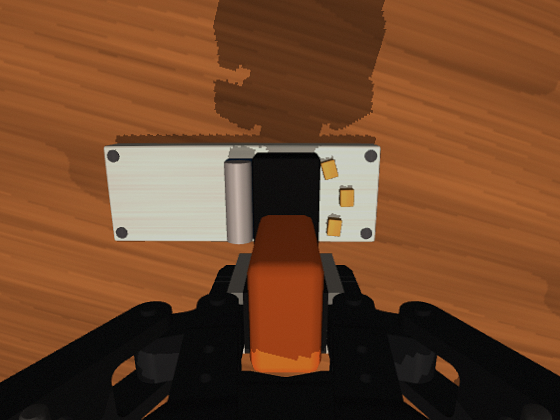

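```bash
sed -i 's/^FC=.*;/FC=np.array([.513,.0377]);/' h.py; python3 - <<'E'
from h import *
o=ctrl.get_obs(); print(rel(o,[*fx(0,.034),.1408],down(105.3)))
E
```

```text
[-0.0009 -0.0006  0.1808  0.0003 -0.0003  0.0015]
```

apply_moves:
  rows: [-0.001, 0, 0.05, 0, 0, 0.0015, -0.001, 0, 0.1, 0, 0, 0.0015, -0.001, 0, 0.14, 0, 0, 0.0015, -0.001, 0, 0.165, 0, 0, 0.0015, -0.001, 0, 0.177, 0, 0, 0.0015, -0.001, 0, 0.1808, 0, 0, 0.0015, -0.001, 0, 0.1808, 0, 0, 0.0015, -0.001, 0, 0.1808, 0, 0, 0.0015]

```text
t: 5.2
tool_pos: [0.5051, 0.0697, 0.1425]
tool_rot: [-0.415, 3.111, -0.001]
contact_force: [-0.5, 0.6, -1.6]
opening: 0.0238
grip_force: 50.9
```

apply_moves:
  rows: [0, 0, 0, 0, 0, 0, 0, 0.015, 0, 0, 0, 0, 0, 0.03, 0, 0, 0, 0, 0, 0.05, 0, 0, 0, 0, 0, 0.07, 0, 0, 0, 0, 0, 0.09, 0, 0, 0, 0, 0, 0.11, 0, 0, 0, 0, 0, 0.13, 0, 0, 0, 0, 0, 0.148, 0, 0, 0, 0, 0, 0.158, 0, 0, 0, 0, 0, 0.158, 0, 0, 0, 0, 0, 0.158, 0, 0, 0, 0]

```text
t: 6.4
tool_pos: [0.4793, 0.1611, 0.1411]
tool_rot: [0.416, -3.114, 0.0]
contact_force: [0.1, -0.8, -3.0]
opening: 0.0232
grip_force: 50.7
```

apply_moves:
  rows: [0, 0, -0.06, 0, 0, 0, 0, 0, -0.12, 0, 0, 0, 0, 0.08, -0.17, 0, 0, 0, 0, 0.16, -0.17, 0, 0, 0, 0, 0.2, -0.17, 0, 0, 0, 0, 0.2, -0.17, 0, 0, 0]

```text
t: 7.0
tool_pos: [0.4472, 0.2792, 0.2437]
tool_rot: [-0.421, 3.112, 0.002]
contact_force: [0.2, -0.4, -2.0]
opening: 0.0232
grip_force: 51.2
```

```bash
python3 - <<'E'
from h import *
a=np.radians(FY); e=np.array([[np.cos(a),np.sin(a)],[-np.sin(a),np.cos(a)]])
print(ctrl.get_obs()['tool_pos'])
for n in('side','top'):
    im,d,C,o=look(n); cv2.imwrite(f'pics/{n}2.png',im); P=cloud(C,d)
    hsv=cv2.cvtColor(im,cv2.COLOR_BGR2HSV).astype(int); H,S,V=[hsv[...,i] for i in range(3)]
    m=(S>150)&(V>150)&(H>12)&(H<32); m&=np.linalg.norm(P[...,:2]-fx(0,.1),axis=2)<.15
    nn,L,st,ce=cv2.connectedComponentsWithStats(m.astype(np.uint8))
    for i in range(1,nn):
        if st[i,4]>5: print(n,st[i,4],ce[i].round(),((np.median(P[L==i],0)[:2]-FC)@e.T*1000).round(),np.median(P[L==i][:,2]).round(4))
    if n=='side': cv2.imwrite('pics/side2c.png',cv2.resize(im[150:350,200:400],(600,600)))
E
```

```text
[0.44722961 0.27916101 0.24366674]
side 7027 [314. 283.] [ 42. 136.] -0.0001
side 15 [333. 255.] [ 14. 245.] 0.2095
top 5314 [259. 242.] [ -8. 122.] 0.0001
```

View pics/side2c.png

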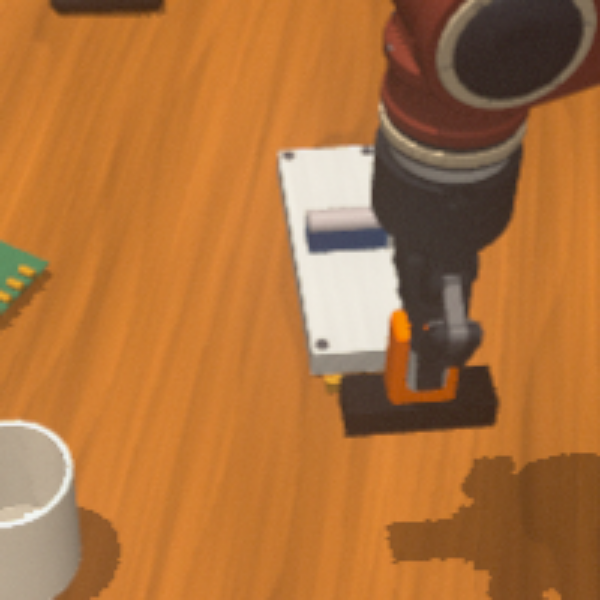

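Side crop: a chip lies on the bench at the plate's +y end (crop 333,382), and the plate is clear where visible. The scraper is still held, so I'll put it back at its original spot.

```bash
python3 - <<'E'
from h import *
o=ctrl.get_obs(); print(rel(o,[.498,.3095,.1150],down(107.5)))
E
```

```text
[-0.0951  0.0308  0.2129 -0.0005 -0.0003 -0.0251]
```

apply_moves:
  rows: [-0.05, 0.0308, 0, 0, 0, -0.02, -0.0951, 0.0308, 0.0, 0, 0, -0.025, -0.0951, 0.0308, 0.06, 0, 0, -0.025, -0.0951, 0.0308, 0.12, 0, 0, -0.025, -0.0951, 0.0308, 0.17, 0, 0, -0.025, -0.0951, 0.0308, 0.195, 0, 0, -0.025, -0.0951, 0.0308, 0.205, 0, 0, -0.025, -0.0951, 0.0308, 0.212, 0, 0, -0.025, -0.0951, 0.0308, 0.2129, 0, 0, -0.025, -0.0951, 0.0308, 0.2129, 0, 0, -0.025, -0.0951, 0.0308, 0.2129, 0, 0, -0.025]

```text
t: 8.2
tool_pos: [0.4988, 0.3102, 0.1168]
tool_rot: [-0.476, 3.103, 0.001]
contact_force: [-0.5, 0.6, -2.7]
opening: 0.0234
grip_force: 51.1
```

apply_moves:
  rows: [0, 0, 0, 0, 0, 0, 0, 0, 0.001, 0, 0, 0, 0, 0, 0.002, 0, 0, 0, 0, 0, 0.002, 0, 0, 0, 0, 0, 0.002, 0, 0, 0]

```text
t: 8.7
tool_pos: [0.4982, 0.3099, 0.1143]
tool_rot: [-0.477, 3.105, 0.0]
contact_force: [-0.4, -0.7, -1.3]
opening: 0.0233
grip_force: 51.2
```

Contact is starting (the load is falling from −2.7 N). One small press, then release.

apply_moves:
  rows: [0, 0, 0.001, 0, 0, 0, 0, 0, 0.001, 0, 0, 0, 0, 0, 0.001, 0, 0, 0]

```text
t: 9.0
tool_pos: [0.4982, 0.3099, 0.1143]
tool_rot: [-0.477, 3.105, 0.0]
contact_force: [-3.7, -1.3, 5.3]
opening: 0.0235
grip_force: 52.1
```

apply_moves:
  rows: [0, 0, 0, 0, 0, 0, 0, 0, 0, 0, 0, 0, 0, 0, 0, 0, 0, 0, 0, 0, 0, 0, 0, 0, 0, 0, 0, 0, 0, 0, 0, 0, 0, 0, 0, 0, 0, 0, 0, 0, 0, 0, 0, 0, -0.05, 0, 0, 0, 0, 0, -0.1, 0, 0, 0, 0, 0, -0.18, 0, 0, 0, 0, 0, -0.26, 0, 0, 0, 0, 0, -0.3, 0, 0, 0, 0, 0, -0.3, 0, 0, 0]
  grip: 1

```text
t: 10.3
tool_pos: [0.4999, 0.3107, 0.2998]
tool_rot: [-0.475, 3.095, 0.004]
contact_force: [0.7, -0.4, 0.8]
opening: 0.0856
grip_force: 0.0
```

```bash
python3 - <<'E'
from h import *
im,d,C,o=look('wrist'); cv2.imwrite('pics/w3.png',im); print(o['t'],o['tool_pos'])
print(rel(o,[.467,-.276,.33],down(103)),rel(o,[*fx(-.0,-.12),.33],down(103)))
E
```

```text
10.3 [0.49992221 0.31065052 0.29982755]
[ 0.3451 -0.9162 -0.0551  0.0011  0.0066  0.0495] [ 0.1227 -0.6403 -0.0524  0.0011  0.0066  0.0495]
```

View pics/w3.png

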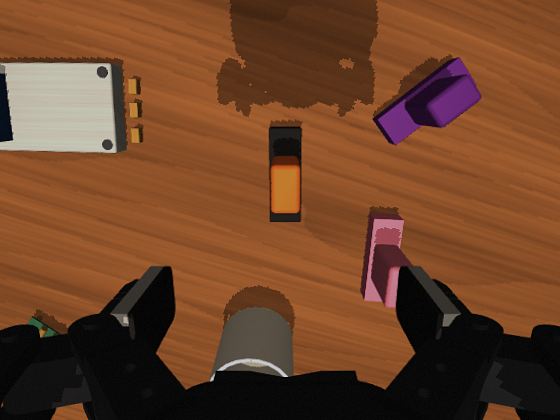

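Wrist view: all three chips are on the bench off the plate's end (about (134,85), (134,108), (137,134)), and the scraper stands upright and released at (285,180). Next is the gauge, with a half turn so the wrist camera faces the dial.

```bash
python3 - <<'E'
from h import *
o=ctrl.get_obs(); print(rel(o,[.54,.03,.31],down(20)))
o=dict(tool_pos=np.array([.54,.03,.31]),tool_rot=R.from_matrix(down(20)).as_rotvec()); print(rel(o,[.584,-.249,.30],down(-67)))
E
```

```text
[ 0.0746 -0.466  -0.0234  0.0028  0.0023  0.9717]
[-0.462  -0.0901  0.0167  0.      0.      0.9667]
```

apply_moves:
  rows: [0.0746, -0.466, -0.0234, 0.003, 0.002, 0.97, 0.0746, -0.466, -0.0234, 0.003, 0.002, 0.97, 0.0746, -0.466, -0.0234, 0.003, 0.002, 0.97, 0.0746, -0.466, -0.0234, 0.003, 0.002, 0.97, 0.0746, -0.466, -0.0234, 0.003, 0.002, 0.97, 0.0746, -0.466, -0.0234, 0.003, 0.002, 0.97, 0.0746, -0.466, -0.0234, 0.003, 0.002, 0.97, 0.0746, -0.466, -0.0234, 0.003, 0.002, 0.97, 0.0746, -0.466, -0.0234, 0.003, 0.002, 0.97, 0.0746, -0.466, -0.0234, 0.003, 0.002, 0.97, 0.0746, -0.466, -0.0234, 0.003, 0.002, 0.97]

```text
t: 11.45
tool_pos: [0.5384, 0.0296, 0.3049]
tool_rot: [-1.797, -2.57, 0.011]
contact_force: [-0.3, 0.3, 0.0]
opening: 0.0857
grip_force: 0.0
```

apply_moves:
  rows: [-0.462, -0.09, 0.0167, 0, 0, 0.967, -0.462, -0.09, 0.0167, 0, 0, 0.967, -0.462, -0.09, 0.0167, 0, 0, 0.967, -0.462, -0.09, 0.0167, 0, 0, 0.967, -0.462, -0.09, 0.0167, 0, 0, 0.967, -0.462, -0.09, 0.0167, 0, 0, 0.967, -0.462, -0.09, 0.0167, 0, 0, 0.967, -0.462, -0.09, 0.0167, 0, 0, 0.967, -0.462, -0.09, 0.0167, 0, 0, 0.967, -0.462, -0.09, 0.0167, 0, 0, 0.967, -0.462, -0.09, 0.0167, 0, 0, 0.967, -0.462, -0.09, 0.0167, 0, 0, 0.967, -0.462, -0.09, 0.0167, 0, 0, 0.967, -0.462, -0.09, 0.0167, 0, 0, 0.967]

```text
t: 12.85
tool_pos: [0.5839, -0.2492, 0.2978]
tool_rot: [3.076, 0.632, -0.008]
contact_force: [-0.7, -0.1, 0.8]
opening: 0.0855
grip_force: 0.0
```

```bash
python3 - <<'E'
from h import *
im,d,C,o=look('wrist'); cv2.imwrite('pics/w4.png',im); np.savez('w4.npz',im=im,d=d,pos=o['tool_pos'],rot=o['tool_rot']); print(o['t'],o['tool_pos'],o['q'].round(2))
P=cloud(C,d); 
def rect(P):
    c,s,a=cv2.minAreaRect(P[:,:2].astype(np.float32)*1000); b=cv2.boxPoints((c,s,a)); e=[b[1]-b[0],b[2]-b[1]]
    l=max(e,key=np.linalg.norm); return np.round(c,1),np.round(s,1),round(float(np.degrees(np.arctan2(l[1],l[0]))%180),1)
near=np.linalg.norm(P[...,:2]-[.467,-.276],axis=2)<.075
for lo,hi in((.181,.19),(.009,.018)):
    m=near&(P[...,2]>lo)&(P[...,2]<hi); print(m.sum(),rect(P[m]),np.median(P[m][:,2]))
E
```

```text
12.85 [ 0.58391976 -0.24917177  0.29782125] [-0.52  0.08  1.59 -0.    1.47  0.65]
0 (array([0., 0.]), array([0., 0.]), 0.0) nan
1760 (array([ 473.7, -276.4]), array([ 30.5, 120.3]), 103.8) 0.012818493125625274
  return _methods._mean(a, axis=axis, dtype=dtype,
  ret = ret.dtype.type(ret / rcount)
```

View pics/w4.png

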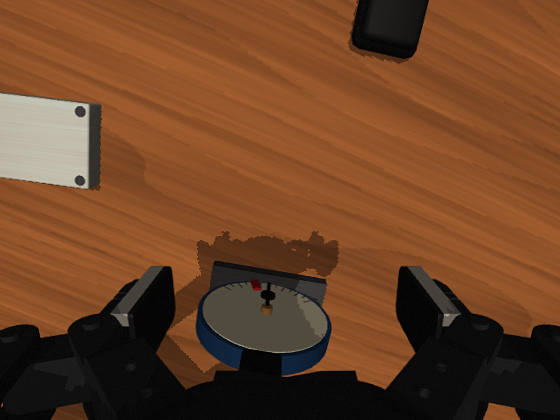

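Wrist view: gauge dial face at (264,315), red mark at (256,286), pointer tip near (268,287). The fixture is to the left, which is gauge +y.

```bash
cat >> h.py <<'E'
def face(C,px,org,Rg):
    """pixels -> gauge (y,z) in face plane x=9mm"""
    n=Rg[:,0]; p0=org+9e-3*n; r=rays(C,px); X=C[3]+r*(((p0-C[3])@n)/(r@n))[:,None]; return (X-org)@Rg[:,1:]
def yaw(deg): return R.from_euler('z',deg,degrees=True).as_matrix()
def masks(im):
    hsv=cv2.cvtColor(im,cv2.COLOR_BGR2HSV).astype(int); H,S,V=[hsv[...,i] for i in range(3)]
    return ((H<8)|(H>172))&(S>150)&(V>70), V<60
E
python3 - <<'E'
from h import *
z=np.load('w4.npz'); im,d=z['im'],z['d']; o=dict(tool_pos=z['pos'],tool_rot=z['rot']); C=cam('wrist',o)
red,dark=masks(im); red[:, :240]=0; red[:,300:]=0; red[:275]=0; red[330:]=0
v,u=np.where(red); print(len(u),u.min(),u.max(),v.min(),v.max())
org=np.array([.4675,-.2768,0])
for yw in(13,13.8):
    Rg=yaw(yw); yz=face(C,np.c_[u,v],org,Rg); print(yw,'red',yz.mean(0),yz.min(0),yz.max(0), 'ang',np.arctan2(yz.mean(0)[0],.07-yz.mean(0)[1]))
    w=np.zeros_like(red); w[200:380,150:350]=1
    hsv=cv2.cvtColor(im,cv2.COLOR_BGR2HSV); wm=w&(hsv[...,1]<70)&(hsv[...,2]>90); v2,u2=np.where(wm); q=face(C,np.c_[u2,v2],org,Rg); k=np.linalg.norm(q-[0,.07],axis=1)<.07; print('face ext',np.percentile(q[k],[.5,99.5],axis=0))
    vd,ud=np.where(dark&w); q=face(C,np.c_[ud,vd],org,Rg); k=(abs(q[:,0])<.012)&(q[:,1]<.064)&(q[:,1]>.015); print('ptr',q[k].mean(0),q[k].min(0))
cv2.imwrite('pics/w4c.png',cv2.resize(im[255:380,185:345],None,fx=4.5,fy=4.5,interpolation=cv2.INTER_CUBIC))
o=ctrl.get_obs(); print(rel(o,[.4675,-.2768,.2978],down(-76.7)),rel(o,[.4675,-.2768,.217],down(-76.7)))
E
```

```text
33 251 261 284 290
13 red [0.0099693  0.02641546] [0.00548485 0.019085  ] [0.0162722  0.03080412] ang 0.22486645043703807
face ext [[-0.05622942  0.02521831]
 [ 0.04346362  0.12405369]]
ptr [-0.00093273  0.03743911] [-0.00901791  0.01503831]
13.8 red [0.00984318 0.02614807] [0.0053567  0.01863797] [0.01615298 0.03048005] ang 0.22080423201057375
face ext [[-0.05605517  0.02617447]
 [ 0.04344916  0.12407479]]
ptr [-0.00105282  0.03748567] [-0.00912899  0.01511845]
[-0.1965 -0.0342  0.0012  0.0006  0.0033  0.11  ] [-0.1958 -0.0342  0.1359  0.0006  0.0033  0.11  ]
```

View pics/w4c.png

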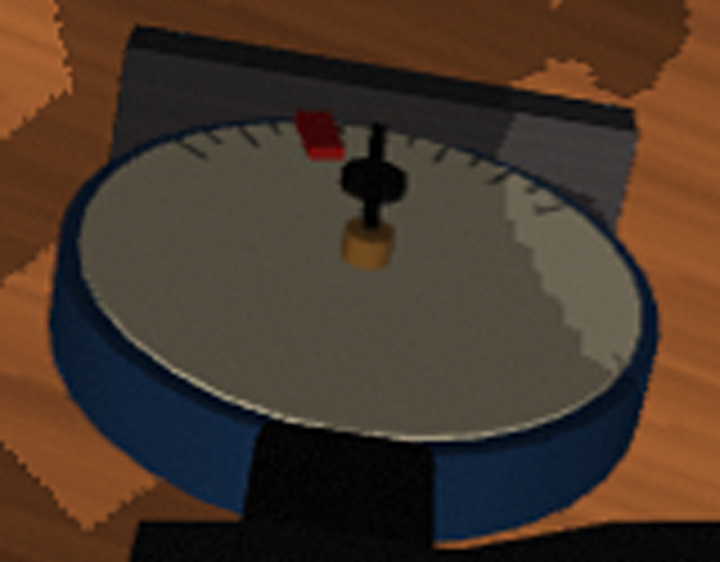

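apply_moves:
  rows: [-0.08, -0.014, 0, 0, 0.003, 0.05, -0.15, -0.026, 0, 0, 0.003, 0.11, -0.196, -0.034, 0, 0, 0.003, 0.11, -0.196, -0.034, 0, 0, 0.003, 0.11, -0.196, -0.034, 0.04, 0, 0.003, 0.11, -0.196, -0.034, 0.08, 0, 0.003, 0.11, -0.196, -0.034, 0.11, 0, 0.003, 0.11, -0.196, -0.034, 0.13, 0, 0.003, 0.11, -0.196, -0.034, 0.136, 0, 0.003, 0.11, -0.196, -0.034, 0.136, 0, 0.003, 0.11, -0.196, -0.034, 0.136, 0, 0.003, 0.11]

```text
t: 14.0
tool_pos: [0.4681, -0.2772, 0.2182]
tool_rot: [3.118, 0.362, 0.002]
contact_force: [-0.9, 0.3, -0.3]
opening: 0.0856
grip_force: 0.0
```

```bash
python3 - <<'E'
from h import *
o=ctrl.get_obs(); print(o['tool_pos'],rel(o,[.4675,-.2768,.217],down(-76.7)))
E
```

```text
[ 0.46808196 -0.27722302  0.21824781] [-0.0008 -0.0009  0.0021  0.0016 -0.0006 -0.0007]
```

apply_moves:
  rows: [0, -0.001, 0.002, 0.0016, 0, 0, 0, -0.001, 0.002, 0.0016, 0, 0, 0, -0.001, 0.002, 0.0016, 0, 0, 0, -0.001, 0.002, 0.0016, 0, 0, 0, -0.001, 0.002, 0.0016, 0, 0, 0, -0.001, 0.002, 0.0016, 0, 0, 0, -0.001, 0.002, 0.0016, 0, 0, 0, -0.001, 0.002, 0.0016, 0, 0]
  grip: 0
  grip_force: 90

```text
t: 14.8
tool_pos: [0.4675, -0.2766, 0.2162]
tool_rot: [-3.12, -0.361, -0.0]
contact_force: [0.8, -2.7, 0.4]
opening: 0.029
grip_force: 89.3
```

```bash
python3 - <<'E'
from h import *
o=ctrl.get_obs(); print(o['tool_pos'],R.from_rotvec(o['tool_rot']).as_matrix().round(4),rel(o,[.468,-.277,.32]),rel(o,[*fx(0,0),.33],down(-76.7+FY-13.3)))
E
```

```text
[ 0.46748191 -0.27662525  0.21624859] [[ 9.735e-01  2.286e-01  2.000e-04]
 [ 2.286e-01 -9.735e-01  4.000e-04]
 [ 2.000e-04 -4.000e-04 -1.000e+00]] [ 0.0007  0.0007 -0.1729  0.      0.      0.    ] [ 1.937e-01 -4.927e-01 -1.894e-01 -2.000e-04 -2.000e-04 -2.320e-02]
```

apply_moves:
  rows: [0, 0, -0.04, 0, 0, 0, 0, 0, -0.11, 0, 0, 0, 0, 0, -0.18, 0, 0, 0, 0.024, -0.06, -0.19, 0, 0, -0.005, 0.048, -0.12, -0.19, 0, 0, -0.01, 0.078, -0.2, -0.19, 0, 0, -0.02, 0.11, -0.28, -0.19, 0, 0, -0.023, 0.141, -0.36, -0.19, 0, 0, -0.023, 0.169, -0.43, -0.19, 0, 0, -0.023, 0.186, -0.474, -0.19, 0, 0, -0.023, 0.1937, -0.4927, -0.19, 0, 0, -0.023, 0.1937, -0.4927, -0.18, 0, 0, -0.023, 0.1937, -0.4927, -0.16, 0, 0, -0.023, 0.1937, -0.4927, -0.14, 0, 0, -0.023, 0.1937, -0.4927, -0.124, 0, 0, -0.023, 0.1937, -0.4927, -0.124, 0, 0, -0.023, 0.1937, -0.4927, -0.124, 0, 0, -0.023, 0.1937, -0.4927, -0.124, 0, 0, -0.023]

```text
t: 16.6
tool_pos: [0.5132, 0.0377, 0.2913]
tool_rot: [-3.113, -0.417, -0.001]
contact_force: [0.1, 0.3, -3.2]
opening: 0.0289
grip_force: 90.7
```

```bash
python3 - <<'E'
from h import *
im,d,C,o=look('wrist'); cv2.imwrite('pics/w5.png',im); np.savez('w5.npz',im=im,d=d,pos=o['tool_pos'],rot=o['tool_rot']); print(o['t'],o['tool_pos'],o['contact_force'],o['opening'])
print(R.from_rotvec(o['tool_rot']).as_matrix().round(4))
a=np.radians(FY); e=np.array([[np.cos(a),np.sin(a)],[-np.sin(a),np.cos(a)]])
P=cloud(C,d); F=(P[...,:2]-FC)@e.T*1000; z=P[...,2]*1000
m=(abs(z-25)<3)&(abs(F[...,0])<60)&(abs(F[...,1])<130); print('plate',m.sum(),np.percentile(F[m],[.5,99.5],axis=0))
m=(z>45)&(z<60)&(abs(F[...,0])<40)&(abs(F[...,1])<20); print('ridge',m.sum(),np.percentile(F[m],[1,99],axis=0) if m.sum() else '')
m=(z>78)&(z<95)&(abs(F[...,0])<40)&(abs(F[...,1])<70); print('foot',m.sum(),np.percentile(F[m],[1,50,99],axis=0),np.median(z[m]))
for yy in (-50,-25,0,25,50):
    k=m&(abs(F[...,1]-yy)<6)
    if k.sum()>10: print(yy,k.sum(),np.percentile(F[k][:,0],[5,98]).round(1),np.percentile(z[k],[50]).round(1))
E
```

```text
16.6 [0.51317397 0.03765336 0.29130848] [ 0.1142143   0.33329914 -3.21281052] 0.028924340779880015
[[ 9.647e-01  2.632e-01  6.000e-04]
 [ 2.632e-01 -9.647e-01  1.200e-03]
 [ 9.000e-04 -1.000e-03 -1.000e+00]]
plate 10154 [[ -36.85510213 -109.15875035]
 [  40.35619979  108.86705883]]
ridge 428 [[ 17.04652827 -10.37534801]
 [ 30.80612639   8.88491516]]
foot 2968 [[  4.71509898 -59.39543471]
 [ 15.10967087  -2.49397671]
 [ 20.58557054  58.04214041]] 88.18265776574363
-50 357 [ 5.7 20.2] [88.4]
-25 279 [ 9.5 20.3] [88.3]
0 219 [11.  20.4] [88.]
25 280 [ 9.9 20.6] [88.1]
50 370 [ 5.9 20.6] [88.]
```

View pics/w5.png

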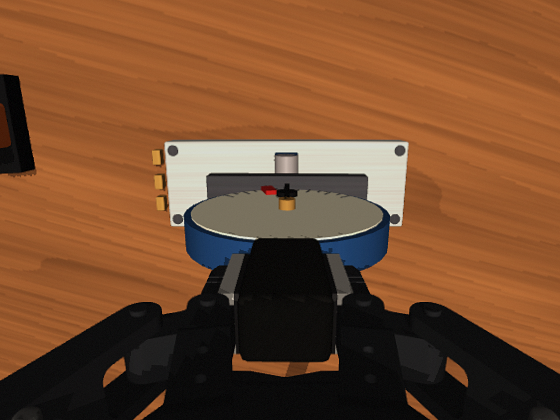

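Wrist view: the gauge is held level over the ridge. Foot spans y −59 to +58 mm and its front edge is at x=20.4 mm, so it is centred on the ridge within about 1 mm. The pointer hangs at (287,190) and the red mark is at (269,190).

apply_moves:
  rows: [0, 0, 0.01, 0, 0, 0, 0, 0, 0.02, 0, 0, 0, 0, 0, 0.025, 0, 0, 0, 0, 0, 0.027, 0, 0, 0, 0, 0, 0.0285, 0, 0, 0, 0, 0, 0.0295, 0, 0, 0, 0, 0, 0.0305, 0, 0, 0, 0, 0, 0.0305, 0, 0, 0, 0, 0, 0.0305, 0, 0, 0]

```text
t: 17.55
tool_pos: [0.513, 0.038, 0.2729]
tool_rot: [-3.112, -0.418, -0.0]
contact_force: [-1.8, -0.1, -0.8]
opening: 0.029
grip_force: 91.1
```

apply_moves:
  rows: [0, 0, 0.0005, 0, 0, 0, 0, 0, 0.001, 0, 0, 0, 0, 0, 0.001, 0, 0, 0, 0, 0, 0.001, 0, 0, 0]

```text
t: 17.95
tool_pos: [0.5131, 0.038, 0.2728]
tool_rot: [-3.112, -0.418, -0.001]
contact_force: [-1.4, 0.3, 6.0]
opening: 0.029
grip_force: 92.0
```

```bash
python3 - <<'E'
from h import *
o=ctrl.get_obs(); print(o['tool_pos'],o['contact_force'])
Rt=R.from_rotvec(o['tool_rot']); L=.2267; ex=np.array([np.cos(np.radians(FY)),np.sin(np.radians(FY)),0])
z0=-Rt.apply([0,0,1]); c=o['tool_pos']-L*z0
for th in (-.05,-.1,-.15,-.2,-.22):
    Q=R.from_rotvec(ex*th); print(th,rel(o,c+Q.apply(L*z0),(Q*Rt).as_matrix()))
E
```

```text
[0.51314703 0.03801654 0.27279598] [-1.39627316  0.2837645   6.01117186]
-0.05 [-0.     -0.0189  0.0005 -0.0318  0.     -0.    ]
-0.1 [-0.     -0.0377  0.0019 -0.0637  0.     -0.0001]
-0.15 [-0.     -0.0565  0.0042 -0.0955  0.     -0.0001]
-0.2 [-0.000e+00 -7.510e-02  7.500e-03 -1.273e-01  0.000e+00 -1.000e-04]
-0.22 [-0.000e+00 -8.250e-02  9.100e-03 -1.401e-01  0.000e+00 -1.000e-04]
```

apply_moves:
  rows: [0, -0.0094, 0.0001, -0.0159, 0, 0, 0, -0.0189, 0.0005, -0.0318, 0, 0, 0, -0.0283, 0.0011, -0.0477, 0, 0, 0, -0.0377, 0.0019, -0.0637, 0, 0, 0, -0.0471, 0.003, -0.0796, 0, 0, 0, -0.0565, 0.0042, -0.0955, 0, 0, 0, -0.0658, 0.0058, -0.1114, 0, 0, 0, -0.0751, 0.0075, -0.1273, 0, 0, 0, -0.0825, 0.0091, -0.1401, 0, 0, 0, -0.0825, 0.0091, -0.1401, 0, 0, 0, -0.0825, 0.0091, -0.1401, 0, 0, 0, -0.0825, 0.0091, -0.1401, 0, 0, 0, -0.0825, 0.0091, -0.1401, 0, 0, 0, -0.0825, 0.0091, -0.1401, 0, 0]

```text
t: 19.35
tool_pos: [0.5003, 0.0853, 0.2673]
tool_rot: [2.896, 0.389, 0.045]
contact_force: [-1.6, -1.6, 6.5]
opening: 0.0291
grip_force: 92.0
```

apply_moves:
  rows: [0, 0, 0, 0, 0, 0, 0, 0, 0, 0, 0, 0, 0, 0, 0, 0, 0, 0, 0, 0, 0, 0, 0, 0, 0, 0, 0, 0, 0, 0, 0, 0, 0, 0, 0, 0, 0, 0, 0, 0, 0, 0, 0, 0, 0, 0, 0, 0]

```text
t: 20.15
tool_pos: [0.5004, 0.0853, 0.2673]
tool_rot: [2.896, 0.389, 0.045]
contact_force: [-1.2, -3.1, 5.0]
opening: 0.0287
grip_force: 92.0
```

```bash
cat > meas.py <<'E'
from h import *
import sys
im,d,C,o=look('wrist'); tag=sys.argv[1]; np.savez(tag+'.npz',im=im,d=d,pos=o['tool_pos'],rot=o['tool_rot'])
Rt=R.from_rotvec(o['tool_rot']).as_matrix(); print(o['t'],o['tool_pos'].round(4),o['contact_force'].round(1),o['opening'])
Rg=np.c_[Rt[:,0],-Rt[:,1],-Rt[:,2]]; org=o['tool_pos']-.2162*Rg[:,2]
e=yaw(FY); print('roll',np.arcsin((e.T@Rg)[2,1]),'org fixture mm',(e.T@(org-[*FC,.047])*1000).round(2))
red,dark=masks(im); v,u=np.where(red); q=face(C,np.c_[u,v],org,Rg); k=(abs(q[:,0])<.03)&(q[:,1]>.005)&(q[:,1]<.05)
print('red px',k.sum(),np.c_[u,v][k].mean(0).round(2),'yz',q[k].mean(0).round(4))
v,u=np.where(dark); q2=face(C,np.c_[u,v],org,Rg); k2=(abs(q2[:,0])<.03)&(q2[:,1]>.005)&(q2[:,1]<.06)
b=np.c_[u,v][k2]; 
x0,y0=np.c_[u,v][k2].min(0) if k2.sum() else (0,0)
cv2.imwrite(f'pics/{tag}.png',cv2.resize(im[140:260,200:360],None,fx=5,fy=5,interpolation=cv2.INTER_CUBIC))
# predicted pixels of axis points for reference
for nm,a in(('ptr if plumb',-np.arcsin((e.T@Rg)[2,1])),('idx .22',.22)):
    print(nm,proj(C,org+Rg@np.array([.009,.047*np.sin(a),.07-.047*np.cos(a)])).round(1))
E
python3 meas.py w6
```

```text
20.15 [0.5004 0.0853 0.2673] [-1.2 -3.1  5. ] 0.02867738097746038
roll -0.2217569166162447 org fixture mm [0.66 1.72 9.37]
red px 32 [266.12 190.47] yz [0.0145 0.0148]
ptr if plumb [[271.3 193.1]]
idx .22 [[271.4 193.1]]
```

View pics/w6.png

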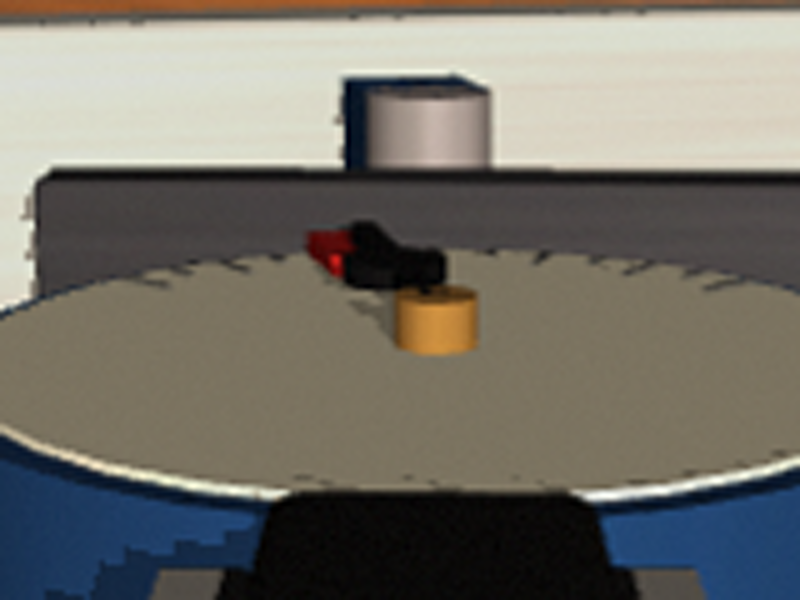

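Wrist crop: the pointer has swung onto the red tab. Its tip is at about (273,186), and the tab shows from column 261 on its left side. That was my tenth picture, so the rest is numeric. The camera is rigid to the gauge, so I'll compare the unobstructed tab (w5, w4) with the pointer (w6).

```bash
python3 - <<'E'
from h import *
def ld(t): z=np.load(t+'.npz'); o=dict(tool_pos=z['pos'],tool_rot=z['rot']); return z['im'].astype(int),cam('wrist',o),o
np.set_printoptions(linewidth=220)
for t in('w5','w6'):
    im,C,o=ld(t); c=im[182:200,258:294]; print(t,'R-G then V'); print((c[...,2]-c[...,1])[:,:20]); print(c.max(2))
    Rt=R.from_rotvec(o['tool_rot']).as_matrix(); Rg=np.c_[Rt[:,0],-Rt[:,1],-Rt[:,2]]; org=o['tool_pos']-.2162*Rg[:,2]
    r=c[...,2]-c[...,1]; w=np.clip(r-25,0,None)*(np.arange(18)[:,None]<14); v,u=np.where(w>0); px=np.c_[u+258,v+182]; W=w[v,u]; ce=(px*W[:,None]).sum(0)/W.sum(); print('red c',ce)
    print('camera in gauge',(Rg.T@(C[3]-org)*1000).round(1))
    for rad,a in((47,0),(47,.22),(38.5,.22),(55.5,.22),(0,0)): print(rad,a,[proj(C,org+Rg@(np.array([x,rad*np.sin(a),70-rad*np.cos(a)])/1000)).round(1)[0].tolist() for x in(9,12,15,18)])
im,C,o=ld('w4'); c=im[278:300,246:276]; print('w4'); print((c[...,2]-c[...,1])[:14,:18]); print(c.max(2))
E
```

```text
w5 R-G then V
[[  5   5   4   5   6   5   7   5   5   5   6   5   4   5   5   5   6   5   6   5]
 [  5   5   5   4   4   4   3   5   6   4   4   5   4   4   5   5   4   6   6   4]
 [  4   6   3   4   4   3   4   3   3   2   2   1   2   2   2   4   5   6   4   5]
 [  3   5   5   1   1   6  19  17  15  18  24  34  35  28  12   2   3   4   6   5]
 [  4   4  16  49  62  61  67  68  67  65  67  70  71  69  52  20   2   4   4   5]
 [  4   2  17  57  82  77  75  73  75  75  76  75  75  74  72  54  19   0   4   3]
 [  6   3  18  59  81  75  76  72  72  71  71  73  71  73  72  72  61  27  -3   1]
 [  5   4  18  59  83  82  74  71  70  70  69  69  69  69  70  68  62  43  25  14]
 [  7   6  16  43  74  79  77  85 104 117 117 116 116 127 140 140 141 139  93  -1]
 [  8   8   7   8  23  73  79  98 144 167 165 165 164 165 167 167 169 157  98  -8]
 [  9   7   7   6   6  24  72 102 150 171 168 169 169 169 168 169 170 159  97  -9]
 [  9   8   8   9   7   6  22  93 150 173 171 171 172 173 173 174 175 164  99  -7]
 [  9   9   7   8   8   6   4  47 135 148 145 146 129 105 108 107 110  93  44  -5]
 [  9  
[... 11136 characters left out ...]
 81  81  80  81  83  66   2   4   5   7   8   6   7   6   7   4   4   8   1   9  51]
 [ 81  81  81  82  80  82  82  81  82  81  82  81  83  77  47   2   8   5   6   7   6   0   5   5   5   5   4   4   9  51]
 [ 80  81  82  82  80  82  82  82  82  81  81  82  83  84  69   6   9   8   8   4   4   3   1   3   8   6   7   4   9  51]
 [ 80  81  81  81  81  82  79  81  82  81  80  80  81  83  74  41  19   7  10   6   5   7   6   4   9   6   8   6  19  61]
 [ 81  81  83  81  82  81  81  82  82  80  81  81  82  83  83  81  59  33  15  10   5   3   7   6   8   7   7   8  36  73]
 [ 82  82  80  81  81  81  82  81  83  82  82  81  82  80  81  82  86  82  62  30   2   4   2   5  17  15  21  34  65  83]]
```

Reading the edges: the tab centre sits at about 0.27 rad, and the pointer is at 0.22, which matches the roll. I'll rock a further −0.048 rad about the bar's centre.

apply_moves:
  rows: [0, -0.0045, 0, -0.0076, 0, 0, 0, -0.0091, 0.0001, -0.0153, 0, 0, 0, -0.0136, 0.0003, -0.023, 0, 0, 0, -0.0182, 0.0004, -0.0306, 0, 0, 0, -0.0182, 0.0004, -0.0306, 0, 0, 0, -0.0182, 0.0004, -0.0306, 0, 0, 0, -0.0182, 0.0004, -0.0306, 0, 0, 0, -0.0182, 0.0004, -0.0306, 0, 0, 0, -0.0182, 0.0004, -0.0306, 0, 0, 0, -0.0182, 0.0004, -0.0306, 0, 0, 0, -0.0182, 0.0004, -0.0306, 0, 0, 0, -0.0182, 0.0004, -0.0306, 0, 0, 0, -0.0182, 0.0004, -0.0306, 0, 0, 0, -0.0182, 0.0004, -0.0306, 0, 0, 0, -0.0182, 0.0004, -0.0306, 0, 0, 0, -0.0182, 0.0004, -0.0306, 0, 0]

```text
t: 21.8
tool_pos: [0.4975, 0.0957, 0.2646]
tool_rot: [2.848, 0.383, 0.054]
contact_force: [-0.4, -1.4, 5.5]
opening: 0.0289
grip_force: 92.0
```

```bash
python3 meas.py w7; python3 - <<'E'
import numpy as np
np.set_printoptions(linewidth=220)
c=np.load('w7.npz')['im'].astype(int)[182:198,256:284]; print((c[...,2]-c[...,1])); print(c.max(2))
E
```

```text
21.8 [0.4975 0.0957 0.2646] [-0.4 -1.4  5.5] 0.028928719274205296
roll -0.2697861298839551 org fixture mm [0.72 2.38 9.19]
red px 13 [264.85 189.62] yz [0.0157 0.0118]
ptr if plumb [[268.3 193.3]]
idx .22 [[271.5 193.1]]
[[ 4  4  4  4  4  4  5  5  4  5  3  4  4  5  4  5  5  5  5  6  4  5  5  5  5  6  6  6]
 [ 5  5  4  4  4  3  4  3  4  5  4  4  4  5  5  5  4  4  5  5  6  5  4  5  5  5  5  6]
 [ 5  4  3  3  4  4  4  3  3  3  3  4  1  2  2  3  3  6  5  5  5  4  5  6  5  6  6  7]
 [ 5  2  3  4  4  1  1  0  1  0  1  0  0  0  0  1  3  3  5  5  5  4  5  4  5  5  4  4]
 [ 4  4  3  4  1 19 50 53 47 42 37  9 -1  0  2 -1  1  1  2  5  4  6  4  5  3  5  4  4]
 [ 4  3  2  4  1 22 69 75 76 68 46  6 -2  2  4  1 -1 -3  2  2  5  4  4  5  5  5  4  4]
 [ 5  3  4  3  1 22 64 68 77 78 59 13 -1 -2  0  3  3  1  1  1  2  4  6  6  4  5  5  5]
 [ 6  6  4  4 -1 21 64 61 63 74 78 63 23 -3  0  2  0  0  0 -1  0  0  3  2  4  2  4  4]
 [ 3  5  7  4  2 20 58 58 57 64 76 65 19 -3 -1 -1 -1 -1  3  3  2 -2  0 -1  3  0  2  2]
 [ 2  7  9  8  8  8 19 56 62 62 46 13  1 -2  0  2  1  1  0  1  4  0  0  4  1  1  0  3]
 [ 7  7  
[... 1654 characters left out ...]
   7   6]
 [117 121 125 115 110 127 125 107  75  68  50   6   7   8  10   7   5   8   8  10  10   8  10  11   9  12  10  10]
 [125 125 126 112  92  98  99  97  86  72  52   8  10  13  14  13   8  10  11  11   9  10  10   5  10   7  10   7]
 [124 124 124 124 111  91  93  96  94  87  57   6  13  13  15  17  16  18  19  19  21  13   8   6   9   7   9   9]
 [125 124 124 127 123 110  93  95  97  97  70   1   9  12  16  14  17  18  21  22  19  14   5   7  10  10   5   7]
 [123 124 124 123 124 125 111  93  95  98  79  27   8  12  14  12  16  17  18  19  21  15   4   6   7   9   8  10]
 [123 125 124 124 126 125 115  92  92  93  95  81  57  39  19   9  11  15  14  17  16  11   3   8  26  50  47  14]]
```

Pointer tip is now at column 269.2 against a tab middle of about 269.3. One independent check: cast rays through the tab corners seen in the steeper w4 view.

```bash
python3 - <<'E'
from h import *
z=np.load('w4.npz'); C=cam('wrist',dict(tool_pos=z['pos'],tool_rot=z['rot'])); Rg=yaw(13.2)
w=np.load('w5.npz')
def pl(px,org,x): n=Rg[:,0]; p0=org+x*n; r=rays(C,px); X=C[3]+r*(((p0-C[3])@n)/(r@n))[:,None]; return (X-org)@Rg[:,1:]*1000
tab=np.array([[250.2,278.8],[258.3,279.0],[261.1,286.7],[252.6,287.0]]); ptr=np.array([[268.7,282.4],[268.3,288.5]])
org=np.array([.4675,-.2766,0])
# offsets: white face edge circle fit
im=z['im']; h=cv2.cvtColor(im,cv2.COLOR_BGR2HSV); m=((h[...,1]<70)&(h[...,2]>70)).astype(np.uint8); m[:250]=0;m[:,:180]=0;m[:,350:]=0;m[375:]=0
cn=max(cv2.findContours(m,0,2)[0],key=cv2.contourArea)[:,0].astype(float); q=pl(cn,org,.009); hull=cv2.convexHull(q.astype(np.float32))[:,0]
(c0,c1),r=cv2.minEnclosingCircle(hull); print('dial c',c0,c1,'r',r)
for x in(.009,.0105,.012,.0135): t=pl(tab,org,x); c=t.mean(0); d=t[:2].mean(0)-t[2:].mean(0); print(x,c.round(2),'w',np.linalg.norm(t[0]-t[1]).round(1),'len',np.linalg.norm(d).round(1),'axis ang',np.arctan2(d[0],-d[1]).round(3))
for x in(.012,.014,.016,.018): print(x,pl(ptr,org,x).round(2).tolist())
E
```

```text
dial c -0.9307556748390198 69.14797973632812 r 56.504634857177734
0.009 [12.08 15.12] w 8.8 len 17.3 axis ang 0.234
0.0105 [12.08 18.12] w 8.7 len 17.2 axis ang 0.234
0.012 [12.08 21.11] w 8.7 len 17.0 axis ang 0.234
0.0135 [12.08 24.11] w 8.6 len 16.9 axis ang 0.234
0.012 [[-1.19, 15.48], [-1.37, 28.99]]
0.014 [[-1.04, 19.54], [-1.21, 32.9]]
0.016 [[-0.89, 23.6], [-1.06, 36.8]]
0.018 [[-0.73, 27.67], [-0.9, 40.71]]
```

The two views give 0.270 and 0.281, so I'll take 0.275. One small nudge, settle, check, then hand in.

apply_moves:
  rows: [0, -0.001, 0, -0.0016, 0, 0, 0, -0.0019, 0, -0.0032, 0, 0, 0, -0.0019, 0, -0.0032, 0, 0, 0, -0.0019, 0, -0.0032, 0, 0, 0, -0.0019, 0, -0.0032, 0, 0, 0, -0.0019, 0, -0.0032, 0, 0, 0, -0.0019, 0, -0.0032, 0, 0, 0, -0.0019, 0, -0.0032, 0, 0, 0, -0.0019, 0, -0.0032, 0, 0, 0, -0.0019, 0, -0.0032, 0, 0, 0, -0.0019, 0, -0.0032, 0, 0, 0, -0.0019, 0, -0.0032, 0, 0, 0, -0.0019, 0, -0.0032, 0, 0, 0, -0.0019, 0, -0.0032, 0, 0]

```text
t: 23.25
tool_pos: [0.4973, 0.0967, 0.2642]
tool_rot: [2.843, 0.382, 0.055]
contact_force: [-0.6, -2.2, 5.8]
opening: 0.0292
grip_force: 91.8
```

```bash
python3 meas.py w8; python3 - <<'E'
from h import *
# gauge slip check: foot/dial image shift between level hold and now, upper pixels of foot edge ends
for t in('w5','w7','w8'):
    im=np.load(t+'.npz')['im']; hsv=cv2.cvtColor(im,cv2.COLOR_BGR2HSV); r=hsv[225:245,150:420]; b=(abs(r[...,0].astype(int)-108)<12)&(r[...,1]>120); u=np.where(b)[1]; print(t,'dial rim cols',u.min()+150,u.max()+150)
ctrl_o=ctrl.get_obs(); print(ctrl_o['contact_force'],np.abs(ctrl_o['dq']).max())
E
```

```text
23.25 [0.4973 0.0967 0.2642] [-0.6 -2.2  5.8] 0.029206237019728055
roll -0.27490132563536457 org fixture mm [0.71 2.38 9.16]
red px 10 [264.4 189.3] yz [0.0161 0.0107]
ptr if plumb [[268.  193.3]]
idx .22 [[271.5 193.1]]
w5 dial rim cols 185 388
w7 dial rim cols 185 388
w8 dial rim cols 185 388
[-0.175709   -2.41316851  5.10333236] 0.0015999439953888835
```

No slip in the grip, pressed at about 9 N, and settled.

```bash
python3 -c "
from station import ctrl
print(ctrl.finish_job())"
```

```text
the job is handed in; nothing more can be done
None
```

The job is handed in at about 23 s of the 72 s allowed: the three chips are off the plate, the scraper stands released on the bench, and the gauge is held pressed on the ridge (about 9 N), rolled −0.275 rad with its pointer on the red mark, which I read at 0.270 and 0.281 rad in two views.

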